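Thermometer probe into the dry-block heater

TASK

Pick the probe thermometer (the tool with the thick rectangular head) out of the white tool rack and lower it gently, tip first, into the round open well of the dry-block heater until it stands on the bottom of the well, then let go. Leave the other two tools in the rack.

Things in the scene. Friction and masses are not known exactly. Their poses are not given: they have to be found in the camera images.
- probe: Probe thermometer upright in any station of the rack: steel shaft 8 mm thick, 70 mm long, below a grey block head 26 x 40 x 44 mm (x, y, z) with a display on top; about 60 g. Origin at the lower tip, z up, head at z = 70 to 114 mm; its y lies roughly along the row of stations. In the rack the head rests on the rack's top, 80 mm above the bench, shaft in a loose hole; it is clear when raised 70 mm.
- well (a point): Centre of the mouth of the round open well in the heater's aluminium top, 85 mm above the bench: 18 mm wide, rim bevelled to 26 mm, 50 mm deep, flat floor; the probe stands loosely in it and may lean. Axes: z up, x to the heater's rear, y left. Two square 13 mm wells lie at y = -42, -77 mm; four closed tubes, 10 mm proud, at x = 48 mm. Heater fixed, 190 x 220 mm, centred at x = 18, y = -36 mm.
- driver: Stubby screwdriver in another station of the rack, to stay there: grey handle 16 mm thick, 44 mm tall above the rack. Origin at the lower end of its shaft, 70 mm below the handle, z up. The white rack is fixed, 50 mm deep, 210 mm long, stations in a row 70 mm apart.
- electrode: Slim electrode in the remaining station of the rack, to stay there: grey collar 18 mm thick, 18 mm tall with a 9 mm steel stem on it, 41 mm tall above the rack. Origin at the lower end of its shaft, 70 mm below the collar, z up. The line from it to the screwdriver runs along the row of stations.
Not all that is in view belongs to the job. What is shaped like the probe but blue, brown or yellow is not meant.

How it is judged (in metres and radians):
At the end, for the whole second after the job is handed in: The probe stands at rest in the round well, its tip at least 40 mm below the mouth and within 12 mm of the well's axis, leaning less than 17 degrees, and the screwdriver and the electrode are within 20 mm of where they stood (z of probe in the frame of well below -0.04 m and horizontal distance between probe and well below 0.012 m and angle between probe's own z axis and vertical below 0.3 rad and linear speed of probe below 0.02 m/s and distance of each of driver, electrode from where it was at the start of the episode below 0.02 m); the robot touches nothing.
It fails at once if the screwdriver or the electrode is pulled out of its station (moved over 30 mm) (distance of any of driver, electrode from where it was at the start of the episode above 0.03 m).
It fails at once if the probe is dropped into the well (moving faster than 0.5 m/s with its tip inside) (z of probe in the frame of well below -0.005 m and horizontal distance between probe and well below 0.012 m and linear speed of probe above 0.5 m/s).
It also fails if it takes over 40 s, if anything falls off the work surface, if the arm or the gripper's body presses on something with over 40 N, if the wrist force passes 120 N, or if a joint passes its speed limit or range.

ROBOT

A 6-joint arm with a two-finger parallel gripper is mounted at the origin on the work surface. World frame = base frame: x ahead of the robot, y to its left, z up, the work surface at z = 0. Lengths are in m, angles in degrees, forces in N, time in s.
With the tool pointing down it reaches from about 0.3 to 0.75 m from the base axis. Payload 8.5 kg.
Tool frame: the origin (TCP) lies at the very end of the fingers, on their centre line; the grasp point (between the pads) lies 19 mm behind it; y points along the fingers, z is the direction in which the jaws open and shut, and the axes are right-handed (so a half turn about y gives the same grasp; the last joint's range is limited). The gripper opens to 85 mm and grips with 20 to 120 N. Pads are 22 mm wide; open, the fingers measure 114 mm over their backs; the gripper's body (76 mm by 85 mm) begins 54 mm behind the grasp point. The pads swing forward as they close: fully open they stand 13 mm farther back than shut.
Start: joints at [50.976, 21.807, 74.336, -0, 83.858, -12.336], TCP at [0.247, 0.491, 0.231] pointing down, gripper open.
Joint ranges: [-178.18, 178.18], [-50.72, 133.34], [12.68, 142.11], [-81.47, 261.47], [9.98, 163.14], [-165.26, 165.26]. Speed limits (degrees/s): [136.94, 136.94, 180, 180, 180, 180].

INTERFACE

Orientations are given as a 3x3 rotation matrix whose columns are the frame's x, y, z axes.
In Python, from rig import env gives the robot as it stands. The module is installed in compiled form; this text tells all that it offers.
- The arm moves only by the tool servo_tool, never from a script. Its argument "rows" is one flat list of numbers, 7 for each row, row after row: the opening, from 0 (shut) to 1 (fully open), then the shift along the world's x, y, z in m, then the turn, a rotation vector about the world's x, y, z in degrees. A call has 1 to 10 rows; each row shifts and turns the commanded pose from where the row before left it; what a row does not reach is not made up. A row lasts 1/12 s, in which the tool goes at most 41.7 mm and 7.16 degrees, less where a joint would pass 70% of its speed; a pose out of reach is approached as far as the arm can. A call with a gripper value outside its range is refused whole. The fingers move at their own pace and stop on an object; "force" is the grip in N (left out, the last holds). Time passes only in rows, so rows that do not move let the fingers close. It gives the time, the measured TCP pose, the force and the opening at its end, in the units of the state.
- env.observe(): the state, without advancing time (a new reading comes with each control period).
- env.get_image(name): name is "scene" or "top" or "wrist"; returns the picture (384x512x3 uint8, red, green, blue); there is no depth.
- env.camera_model(name): a dict with "camera_matrix" (3x3 intrinsics, pixels), "R" (3x3) and "t" (3): a world point X has camera coordinates R X + t; the wrist camera has in their place "mount" (4x4, takes a point from camera to tool coordinates, whose origin is the TCP and whose axes are the tool frame's). Camera axes: x right, y down, z forward; pixel columns grow to the right and rows downward; lengths in m; the calibration is good to about 2 mm. A picture is of the moment at which its call begins: read the wrist's pose just before it. camera_model takes no time and is no camera call.
- env.close_job(): hands the job in, once; it reports no verdict.
The state is a dict: "time_s": time; "q": joint angles; "qvel": joint speeds; "joint_efforts": joint torques, N m; "position": TCP position; "tool_rot": TCP orientation; "ft_force": force on the tool from outside, world axes, zero at the start; "wrist_torque": the same for the moment, N m; "grip_width": finger opening in m.
Only numpy, scipy, OpenCV 4.12 (cv2) and the standard library are available. Lean on these libraries where they do the work, as an engineer would, in place of code of your own. Each camera call takes 0.05 s, during which the arm holds its last target.

## Working session

There is one attempt and no reset: what is moved stays moved. The work goes in short steps, Python scripts to look and compute and a tool call to move; the robot and the scene stay as the last step left them, time stands still between calls to the robot, and variables do not carry over. Pictures are saved under pics/ and viewed, and the job is handed in when it is done.

Besides the shell and the picture viewer there is one more tool, called after ">>>" as name(argument=value, ...) on one line, values as JSON. servo_tool: Moves the arm, as the interface text tells. Its arguments: {"type":"object","properties":{"rows":{"type":"array","items":{"type":"number"}},"force":{"type":"number"}},"required":["rows"]}

```bash
mkdir -p pics; python3 - <<'E'
from rig import env
import cv2,numpy as np
for n in ["scene","top","wrist"]:
    s=env.observe()
    im=env.get_image(n); cv2.imwrite(f"pics/{n}0.png",im[:,:,::-1]); m=env.camera_model(n)
    print(n,{k:np.round(np.array(v),4).tolist() for k,v in m.items() if not isinstance(v,str)})
print(s)
E
```

```text
scene {'camera_matrix': [[487.7698, 0.0, 263.6542], [0.0, 487.7698, 195.4556], [0.0, 0.0, 1.0]], 'R': [[-0.6188, 0.7855, 0.0108], [0.4543, 0.3691, -0.8108], [-0.6408, -0.4968, -0.5852]], 't': [0.2852, -0.181, 1.4055]}
top {'camera_matrix': [[353.5588, 0.0, 260.7203], [0.0, 353.5588, 196.7143], [0.0, 0.0, 1.0]], 'R': [[-0.018, -0.9998, 0.0067], [-0.9965, 0.0174, -0.0813], [0.0811, -0.0082, -0.9967]], 't': [0.0099, 0.5035, 0.7649]}
wrist {'camera_matrix': [[300.3002, 0.0, 255.9205], [0.0, 300.3002, 193.1288], [0.0, 0.0, 1.0]], 'mount': [[-0.0001, 0.9458, 0.3248, -0.0843], [-0.0008, -0.3248, 0.9458, -0.142], [1.0, -0.0002, 0.0008, 0.0001], [0.0, 0.0, 0.0, 1.0]]}
{'time_s': 0.1, 'q': array([ 5.09764339e+01,  2.18378247e+01,  7.43774832e+01,  4.42282897e-04,
        8.38571532e+01, -1.23359502e+01]), 'qvel': array([ 0.06770486, -0.02713596, -0.24561149, -0.13056417,  0.09567681,
       -0.01469351]), 'joint_efforts': array([ 2.43991024e-03, -4.49215972e+01, -2.31658655e+01, -2.17966221e-04,
        3.62161452e-03,  2.82082944e-06]), 'position': array([0.24686359, 0.49121262, 0.23078423]), 'tool_rot': array([[ 8.93468000e-01, -8.02258122e-04,  4.49126140e-01],
       [-4.49126770e-01, -9.77684065e-04,  8.93467508e-01],
       [-2.77688095e-04, -9.99999200e-01, -1.23384503e-03]]), 'ft_force': array([-0.9659097 ,  1.00186396, -0.41279694]), 'wrist_torque': array([0.00044524, 0.01134372, 0.00753671]), 'grip_width': 0.08523223060110496}
```

View pics/scene0.png

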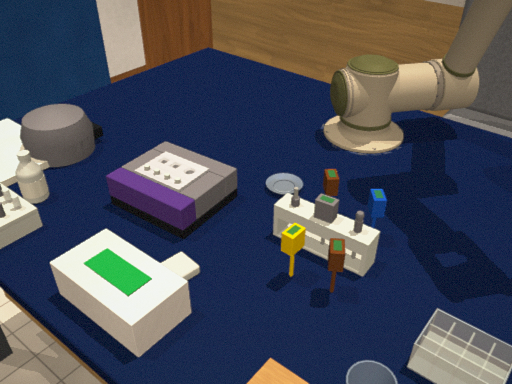

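View pics/top0.png

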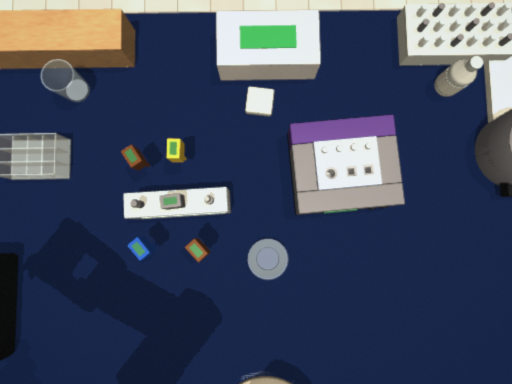

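View pics/wrist0.png

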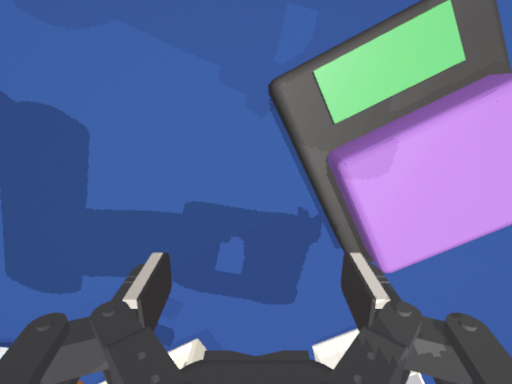

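Candidates in the top image are the grey head in the rack (172,201), blue (138,249), brown (196,251), brown (131,156) and yellow (176,149). Also in the rack are a dark round tool (137,203) and a pale stem (209,199). By the description I choose the grey block in the rack at (172,201). The round well looks to be at (330,173), with the square wells at (351,171) and (368,170). I'll check both in close crops.

```bash
python3 - <<'E'
import cv2,numpy as np
t=cv2.imread('pics/top0.png');s=cv2.imread('pics/scene0.png')
a=cv2.resize(t[180:226,112:240],None,fx=6,fy=6,interpolation=cv2.INTER_CUBIC)
b=cv2.resize(t[110:220,285:410],None,fx=5,fy=5,interpolation=cv2.INTER_CUBIC)
c=cv2.resize(s[180:280,260:390],None,fx=6,fy=6,interpolation=cv2.INTER_CUBIC)
d=cv2.resize(s[140:240,100:240],None,fx=5,fy=5,interpolation=cv2.INTER_CUBIC)
for n,i in zip('abcd',(a,b,c,d)): cv2.imwrite(f'pics/c_{n}.png',i)
E
```

```text
(no output)
```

View pics/c_a.png

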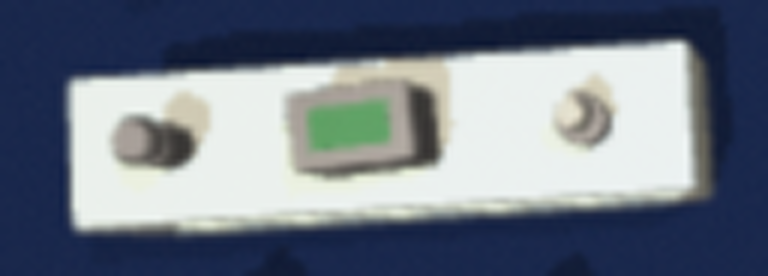

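View pics/c_b.png

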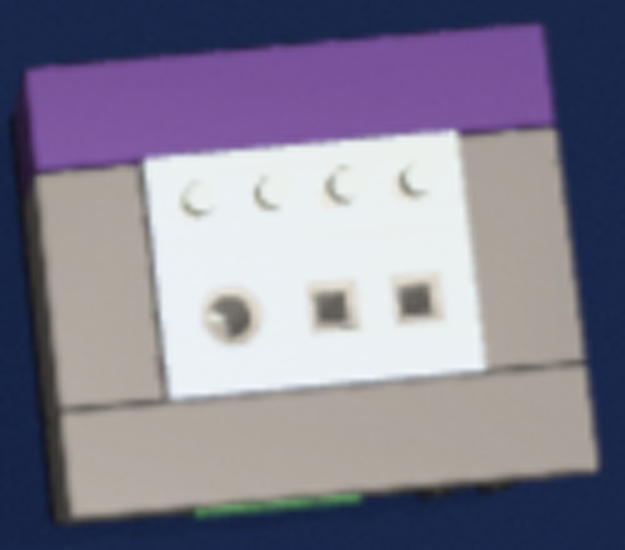

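View pics/c_c.png

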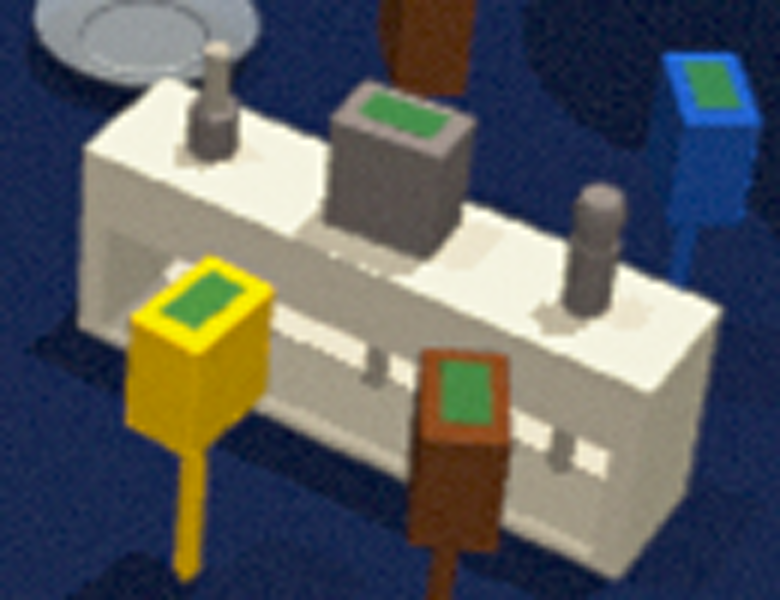

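View pics/c_d.png

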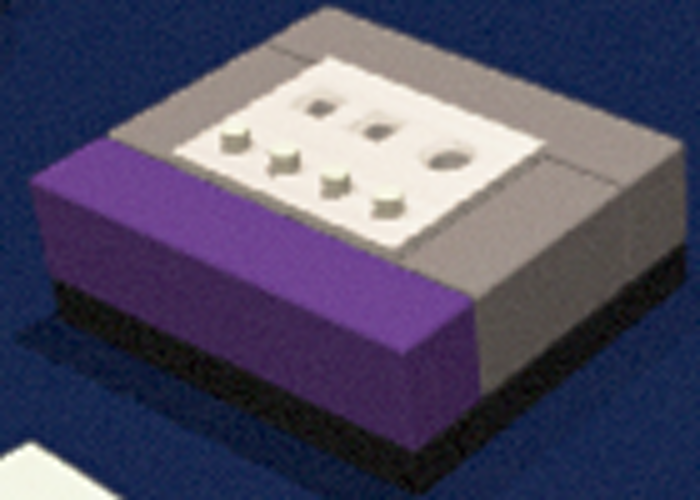

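The crops confirm the choice. The grey rectangular head with the green display is in the middle station at about (170,201). The dark screwdriver is on its left (135,203) and the electrode with its stem on its right (209,199). The round bevelled well is at about (331,173). Now I'll measure.

```bash
cat > h.py <<'E'
import numpy as np
from rig import env
def ray(name,uv,state=None):
    m=env.camera_model(name);K=np.array(m['camera_matrix'])
    d=np.linalg.inv(K)@np.array([uv[0],uv[1],1.])
    if name=='wrist':
        M=np.array(m['mount']);R=np.array(state['tool_rot']);p=np.array(state['position'])
        return R@M[:3,3]+p, R@M[:3,:3]@d
    R=np.array(m['R']);t=np.array(m['t']);return -R.T@t,R.T@d
def onz(name,uv,z,state=None):
    o,d=ray(name,uv,state);return o+d*(z-o[2])/d[2]
def two(r1,r2):
    A=[];b=[]
    for o,d in(r1,r2):
        d=d/np.linalg.norm(d);P=np.eye(3)-np.outer(d,d);A.append(P);b.append(P@o)
    x,res,_,_=np.linalg.lstsq(np.vstack(A),np.hstack(b),rcond=None)
    return x,np.sqrt(res)
E
python3 - <<'E'
import cv2,numpy as np
from h import *
t=cv2.imread('pics/top0.png');s=cv2.imread('pics/scene0.png')
def green(im,box):
    x0,y0,x1,y1=box;c=im[y0:y1,x0:x1].astype(int)
    m=((c[...,1]>c[...,0]+35)&(c[...,1]>c[...,2]+35)).astype(np.uint8)
    M=cv2.moments(m,True);pts=np.argwhere(m)[:,::-1].astype(np.float32)+[x0,y0]
    return (M['m10']/M['m00']+x0,M['m01']/M['m00']+y0),cv2.minAreaRect(pts.astype(np.float32)),m.sum()
g,r,n=green(t,(155,190,190,215));gs,rs,ns=green(s,(312,190,342,212))
print(g,r,n,gs,ns)
print('probe top z.124',onz('top',g,.124),onz('scene',gs,.124),two(ray('top',g),ray('scene',gs)))
# display axis
bx=cv2.boxPoints(r); P=np.array([onz('top',p,.124) for p in bx]);e=[P[1]-P[0],P[2]-P[1]];
for v in e: print('edge',np.linalg.norm(v),np.degrees(np.arctan2(v[1],v[0])))
# distractors
for nm,b in dict(yellow=(165,138,188,162),brA=(120,142,145,168),blue=(126,236,152,262),brB=(184,238,210,264)).items():
    q=green(t,b);print(nm,q[0],onz('top',q[0],.124))
# rack corners (crop a)
for p in [(70,78),(685,40),(690,195),(77,230)]:
    print('rack',onz('top',(p[0]/6+112-.4,p[1]/6+180-.4),.08))
for p in [(132,140),(575,110)]: print('tools',onz('top',(p[0]/6+112-.4,p[1]/6+180-.4),.122))
for p in [(232,316),(333,309),(417,300),(198,198),(413,180)]:
    print('well/sq/tub',onz('top',(p[0]/5+285-.4,p[1]/5+110-.4),.085))
for p in [(447,157),(378,130),(320,106)]:
    print('scene well',onz('scene',(p[0]/5+100-.4,p[1]/5+140-.4),.085))
E
```

```text
(169.65168539325842, 200.43820224719101) ((169.62997436523438, 200.40997314453125), (6.646804332733154, 13.01076602935791), 81.8698959350586) 89 (326.96363636363634, 198.78181818181818) 55
probe top z.124 [0.49103105 0.17699545 0.124     ] [0.49077714 0.17577679 0.124     ] (array([0.49121785, 0.17648559, 0.12462403]), array([0.00059214]))
edge 0.024917669918968252 -82.809277396629
edge 0.012851067825116467 -171.84923615773528
yellow (172.84615384615384, 147.92307692307693) [0.59338814 0.1710827  0.124     ]
brA (130.6, 155.32) [0.58017088 0.25290596 0.124     ]
blue (137.93548387096774, 248.53225806451613) [0.4004566  0.23688856 0.124     ]
brB (195.79012345679013, 250.07407407407408) [0.39552053 0.12711372 0.124     ]
rack [0.51211437 0.28288433 0.08      ]
rack [0.52153481 0.07292016 0.08      ]
rack [0.46840938 0.07175029 0.08      ]
rack [0.46022989 0.2798166  0.08      ]
tools [0.48758171 0.24677243 0.122     ]
tools [0.49475127 0.10470641 0.122     ]
well/sq/tub [ 0.54503102 -0.14359018  0.085     ]
well/sq/tub [ 0.54722273 -0.18522284  0.085     ]
well/sq/tub [ 0.55036586 -0.21994974  0.085     ]
well/sq/tub [ 0.59437171 -0.13122444  0.085     ]
well/sq/tub [ 0.60044121 -0.22043415  0.085     ]
scene well [ 0.54721436 -0.14274631  0.085     ]
scene well [ 0.55098397 -0.18254064  0.085     ]
scene well [ 0.55348325 -0.21783709  0.085     ]
```

The probe axis is at about (0.491, 0.177), its yaw is about 6°, and the well is at about (0.546, -0.143). I'll move above the rack and look with the wrist camera.

>>> servo_tool(rows=[1,0.0244,-0.0314,0,0,0,-5.7,1,0.0244,-0.0314,0,0,0,-5.7,1,0.0244,-0.0314,0,0,0,-5.7,1,0.0244,-0.0314,0,0,0,-5.7,1,0.0244,-0.0314,0,0,0,-5.7,1,0.0244,-0.0314,0,0,0,-5.7,1,0.0244,-0.0314,0,0,0,-5.7,1,0.0244,-0.0314,0,0,0,-5.7,1,0.0244,-0.0314,0,0,0,-5.7,1,0.0244,-0.0314,0,0,0,-5.7])

```text
time_s: 0.98
position: [0.4918, 0.1755, 0.2312]
tool_rot: [[0.105, -0.0, 0.994], [-0.994, -0.0, 0.105], [-0.0, -1.0, -0.0]]
ft_force: [1.1, 1.0, -0.6]
grip_width: 0.085
```

>>> servo_tool(rows=[1,0,0,0,0,0,0,1,0,0,0,0,0,0,1,0,0,0,0,0,0])

```text
time_s: 1.23
position: [0.4906, 0.1776, 0.2311]
tool_rot: [[0.111, -0.001, 0.994], [-0.994, 0.0, 0.111], [-0.0, -1.0, -0.001]]
ft_force: [0.6, 0.3, -0.1]
grip_width: 0.0854
```

```bash
python3 - <<'E'
from h import *
import cv2,pickle
s=env.observe();im=env.get_image('wrist');cv2.imwrite('pics/w1.png',im[:,:,::-1]);pickle.dump(s,open('s1.pkl','wb'))
print(s['time_s'],s['position'],s['tool_rot'].round(3),s['ft_force'])
E
```

```text
1.2333 [0.49060675 0.17761818 0.23108085] [[ 0.111 -0.001  0.994]
 [-0.994  0.     0.111]
 [-0.    -1.    -0.001]] [ 0.64711803  0.33446674 -0.11052853]
```

View pics/w1.png

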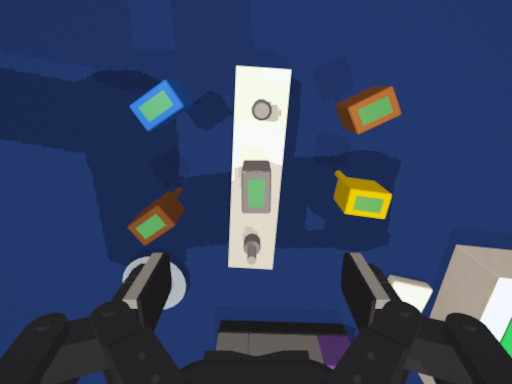

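The wrist view shows the grey head at (256,190) with its display at (256,194), the driver at (262,110) and the electrode at (252,245). It lines up with the jaws. Measuring it now.

```bash
python3 - <<'E'
from h import *
import cv2,pickle
s=pickle.load(open('s1.pkl','rb'));im=cv2.imread('pics/w1.png').astype(int)
x0,y0,x1,y1=240,172,275,212;c=im[y0:y1,x0:x1]
m=((c[...,1]>c[...,0]+25)&(c[...,1]>c[...,2]+25))
pts=(np.argwhere(m)[:,::-1]+[x0,y0]).astype(np.float32)
r=cv2.minAreaRect(pts);print(m.sum(),pts.mean(0),r)
P=onz('wrist',pts.mean(0),.124,s);print(P)
W=np.array([onz('wrist',p,.124,s)[:2] for p in pts]).astype(np.float32)
print(W.mean(0),cv2.minAreaRect(W*1000))
E
python3 -c "
import cv2;i=cv2.imread('pics/w1.png')[150:270,215:300];cv2.imwrite('pics/w1c.png',cv2.resize(i,None,fx=5,fy=5,interpolation=cv2.INTER_CUBIC))"
```

```text
452 [255.57523 192.40929] ((256.0, 192.5), (27.0, 16.0), 90.0)
[0.49006027 0.17701927 0.124     ]
[0.49006703 0.17695028] ((490.4002990722656, 176.7746124267578), (13.900192260742188, 25.111909866333008), 5.861056327819824)
```

View pics/w1c.png

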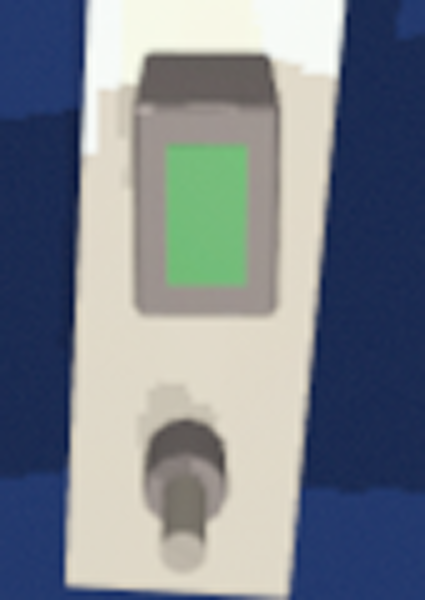

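Wrist and top views agree on (0.490, 0.177), and the yaw is matched. Descending.

>>> servo_tool(rows=[1,0,-0.001,-0.02,0,0,0,1,0,0,-0.03,0,0,0,1,0,0,-0.03,0,0,0,1,0,0,-0.025,0,0,0,1,0,0,-0.02,0,0,0,1,0,0,-0.012,0,0,0,1,0,0,-0.006,0,0,0,1,0,0,0,0,0,0])

```text
time_s: 1.95
position: [0.49, 0.1773, 0.0875]
tool_rot: [[0.112, -0.002, 0.994], [-0.994, -0.0, 0.112], [-0.0, -1.0, -0.002]]
ft_force: [0.0, -0.2, -0.9]
grip_width: 0.0855
```

>>> servo_tool(rows=[0,0,0,0,0,0,0,0,0,0,0,0,0,0,0,0,0,0,0,0,0,0,0,0,0,0,0,0,0,0,0,0,0,0,0,0,0,0,0,0,0,0,0,0,0,0,0,0,0,0,0,0,0,0,0,0], force=40)

```text
time_s: 2.62
position: [0.4913, 0.1764, 0.0889]
tool_rot: [[0.11, 0.001, 0.994], [-0.994, 0.0, 0.11], [-0.0, -1.0, 0.001]]
ft_force: [-1.3, -0.2, 6.4]
grip_width: 0.0256
```

The jaws have closed on 26 mm. Lifting.

>>> servo_tool(rows=[0,0,0,0.005,0,0,0,0,0,0,0.01,0,0,0,0,0,0,0.015,0,0,0,0,0,0,0.02,0,0,0,0,0,0,0.02,0,0,0,0,0,0,0.02,0,0,0,0,0,0,0.02,0,0,0,0,0,0,0.02,0,0,0,0,0,0,0.01,0,0,0,0,0,0,0,0,0,0], force=60)

```text
time_s: 3.45
position: [0.4917, 0.1765, 0.2306]
tool_rot: [[0.11, 0.004, 0.994], [-0.994, 0.0, 0.11], [-0.0, -1.0, 0.004]]
ft_force: [0.3, 0.3, -0.1]
grip_width: 0.0253
```

```bash
python3 - <<'E'
from h import *
import cv2
a=env.get_image('scene');b=env.get_image('top');s=env.observe()
cv2.imwrite('pics/s2.png',np.hstack([a[100:300,200:430],b[120:280,100:400][:, :].repeat(1,0)[:160].copy() if 0 else cv2.resize(b[120:280,100:400],(375,200))])[:,:,::-1])
print(s['time_s'],s['position'],s['grip_width'],s['ft_force'])
E
```

```text
3.55 [0.49071477 0.17635267 0.22786256] 0.025424767924757005 [ 0.19733839  1.17911755 -1.4153222 ]
```

View pics/s2.png

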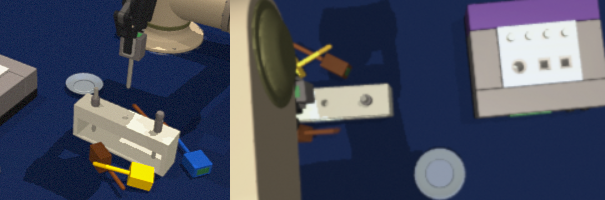

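The probe is held clear, and the driver and electrode still stand. The coloured decoys have toppled and lie around the rack, out of the way. Now moving over towards the well.

>>> servo_tool(rows=[0,0.003,-0.015,0,0,0,0,0,0.005,-0.03,0,0,0,0,0,0.007,-0.04,0,0,0,0,0,0.007,-0.04,0,0,0,0,0,0.007,-0.04,0,0,0,0,0,0.007,-0.04,0,0,0,0,0,0.007,-0.04,0,0,0,0,0,0.006,-0.036,0,0,0,0,0,0.004,-0.025,0,0,0,0,0,0.002,-0.013,0,0,0,0])

```text
time_s: 4.38
position: [0.5457, -0.1456, 0.2265]
tool_rot: [[0.107, -0.003, 0.994], [-0.994, 0.001, 0.107], [-0.001, -1.0, -0.003]]
ft_force: [-0.8, -0.1, -1.1]
grip_width: 0.0251
```

>>> servo_tool(rows=[0,0,0,0,0,0,0,0,0,0,0,0,0,0,0,0,0,0,0,0,0])

```text
time_s: 4.63
position: [0.5457, -0.1413, 0.2279]
tool_rot: [[0.111, -0.001, 0.994], [-0.994, 0.001, 0.111], [-0.001, -1.0, -0.001]]
ft_force: [-0.9, 0.1, -0.1]
grip_width: 0.0253
```

```bash
python3 - <<'E'
from h import *
import cv2
s=env.observe();print(s['time_s'],s['position'],s['tool_rot'].round(4),s['grip_width'],s['ft_force'])
for n in ['wrist','scene','top']:
    a=env.get_image(n);cv2.imwrite(f'pics/{n}3.png',a[:,:,::-1])
    if n=='scene': cv2.imwrite('pics/s3c.png',cv2.resize(a[60:240,80:260],None,fx=3.3,fy=3.3,interpolation=cv2.INTER_CUBIC)[:,:,::-1])
import pickle;pickle.dump(s,open('s3.pkl','wb'))
E
```

```text
4.6333 [ 0.54572971 -0.14127437  0.22787335] [[ 1.110e-01 -1.000e-03  9.938e-01]
 [-9.938e-01  9.000e-04  1.110e-01]
 [-1.000e-03 -1.000e+00 -9.000e-04]] 0.025316373994516108 [-0.9277453   0.14029301 -0.12476251]
```

View pics/wrist3.png

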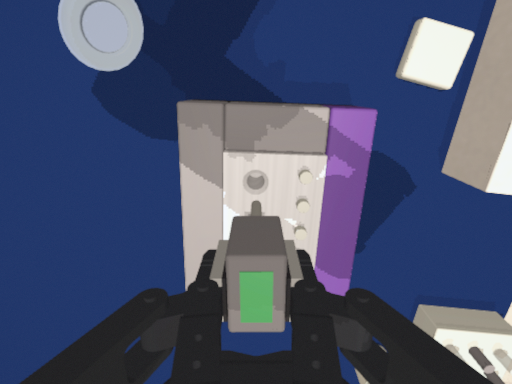

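View pics/s3c.png

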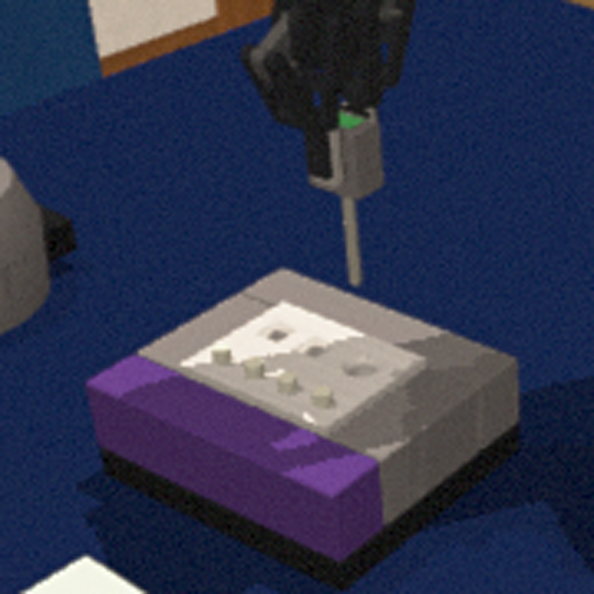

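View pics/top3.png

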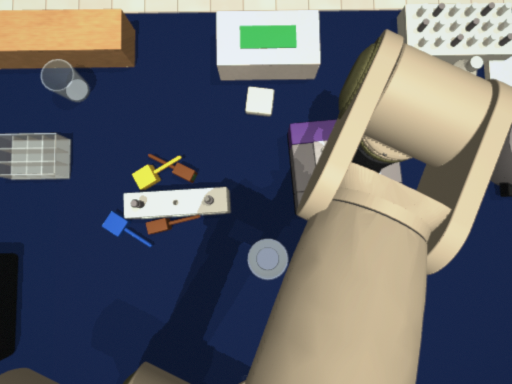

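The wrist view shows the well at (256,182) and the shaft tip just below it at about (256,205), in the same column. In the scene crop the tip is at (355,283), above the heater. Computing both points.

```bash
python3 - <<'E'
import cv2
w=cv2.imread('pics/wrist3.png')[160:230,215:300];cv2.imwrite('pics/w3c.png',cv2.resize(w,None,fx=8,fy=8,interpolation=cv2.INTER_CUBIC))
s=cv2.imread('pics/scene3.png')[90:190,150:220];cv2.imwrite('pics/s3d.png',cv2.resize(s,None,fx=6,fy=6,interpolation=cv2.INTER_CUBIC))
E
```

```text
(no output)
```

View pics/w3c.png

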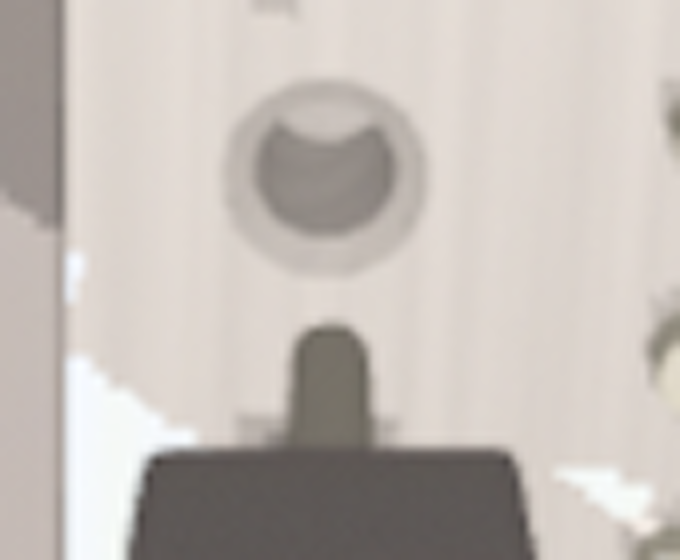

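View pics/s3d.png

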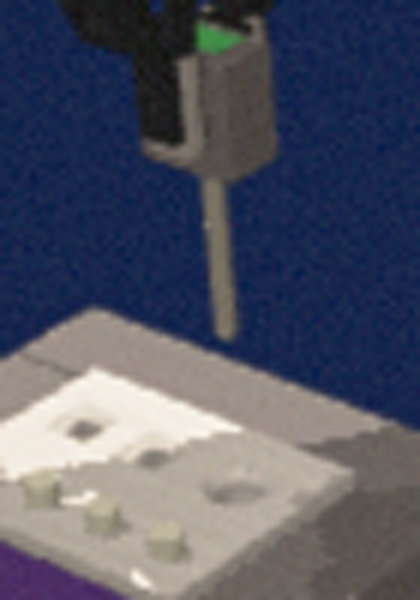

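```bash
python3 - <<'E'
from h import *
import pickle
s=pickle.load(open('s3.pkl','rb'))
w=(255.2,181.7);tw=(255.9,204.3);ts=(187.4,145.2);ws=(189.1,171.3)
print('well wrist',onz('wrist',w,.085,s),'scene',onz('scene',ws,.085),two(ray('wrist',w,s),ray('scene',ws)))
print('tip two',two(ray('wrist',tw,s),ray('scene',ts)),onz('wrist',tw,.149,s),onz('scene',ts,.149))
# head bottom shaft joint in scene at z=.219
js=(150+216/6-.4,90+180/6-.4);print('joint',onz('scene',js,.219-0.003))
print(env.observe()['position'])
E
```

```text
well wrist [ 0.54482912 -0.1427926   0.085     ] scene [ 0.5479342 -0.1417082  0.085    ] (array([ 0.54523169, -0.14395697,  0.08258539]), array([0.00075828]))
tip two (array([ 0.54554947, -0.14185865,  0.14987687]), array([0.0001729])) [ 0.54551406 -0.14208635  0.149     ] [ 0.54454564 -0.1431466   0.149     ]
joint [ 0.55236793 -0.13272785  0.216     ]
[ 0.54594151 -0.14128824  0.22841793]
```

The tip is at (0.5455, -0.142) and the well at (0.545, -0.143), so a 1 mm correction in y is enough. Lowering to the mouth.

>>> servo_tool(rows=[0,0,-0.001,-0.01,0,0,0,0,0,0,-0.015,0,0,0,0,0,0,-0.015,0,0,0,0,0,0,-0.012,0,0,0,0,0,0,-0.01,0,0,0,0,0,0,-0.008,0,0,0,0,0,0,-0.006,0,0,0,0,0,0,-0.006,0,0,0,0,0,0,0,0,0,0])

```text
time_s: 5.53
position: [0.5457, -0.1434, 0.1453]
tool_rot: [[0.11, -0.001, 0.994], [-0.994, 0.001, 0.11], [-0.001, -1.0, -0.001]]
ft_force: [-1.0, -0.2, -0.9]
grip_width: 0.0252
```

```bash
python3 - <<'E'
from h import *
import cv2
s=env.observe();print(s['time_s'],s['position'],s['ft_force'])
a=env.get_image('wrist')[170:290,190:320];b=env.get_image('scene')[110:210,140:250]
cv2.imwrite('pics/in4.png',np.hstack([cv2.resize(a,(433,400)),cv2.resize(b,(360,400))])[:,:,::-1])
E
```

```text
5.5333 [ 0.54571027 -0.14343284  0.14528715] [-0.96696911 -0.22537161 -0.87361511]
```

View pics/in4.png

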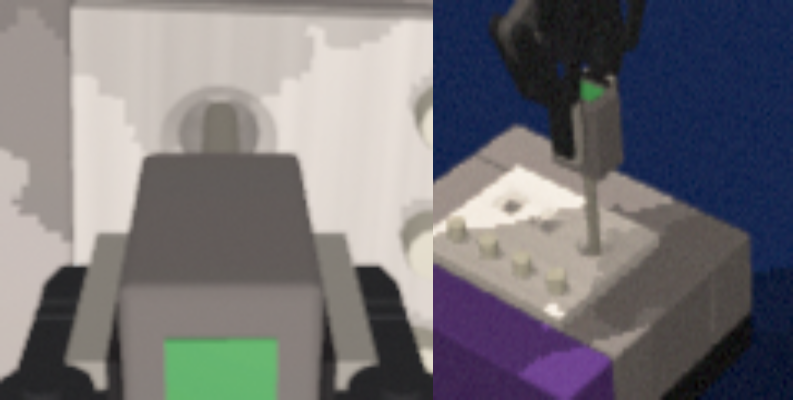

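The tip is centred in the well, about 19 mm deep, with no contact force. About 31 mm remains.

>>> servo_tool(rows=[0,0,0,-0.005,0,0,0,0,0,0,-0.006,0,0,0,0,0,0,-0.006,0,0,0,0,0,0,-0.005,0,0,0,0,0,0,-0.003,0,0,0,0,0,0,-0.002,0,0,0,0,0,0,0,0,0,0])

```text
time_s: 6.22
position: [0.5459, -0.1435, 0.1188]
tool_rot: [[0.11, -0.001, 0.994], [-0.994, 0.0, 0.11], [-0.0, -1.0, -0.001]]
ft_force: [0.8, 0.3, -0.6]
grip_width: 0.0251
```

>>> servo_tool(rows=[0,0,0,-0.001,0,0,0,0,0,0,0,0,0,0])

```text
time_s: 6.38
position: [0.5461, -0.1436, 0.1184]
tool_rot: [[0.11, 0.0, 0.994], [-0.994, -0.0, 0.11], [0.0, -1.0, 0.0]]
ft_force: [-0.6, -0.2, -0.8]
grip_width: 0.0247
```

>>> servo_tool(rows=[0,0,0,-0.001,0,0,0,0,0,0,0,0,0,0])

```text
time_s: 6.55
position: [0.546, -0.1436, 0.1173]
tool_rot: [[0.11, 0.0, 0.994], [-0.994, -0.0, 0.11], [0.0, -1.0, 0.0]]
ft_force: [0.1, 0.6, -0.8]
grip_width: 0.0254
```

>>> servo_tool(rows=[0,0,0,-0.001,0,0,0,0,0,0,-0.001,0,0,0,0,0,0,0,0,0,0])

```text
time_s: 6.8
position: [0.5459, -0.1436, 0.1151]
tool_rot: [[0.11, -0.0, 0.994], [-0.994, 0.0, 0.11], [-0.0, -1.0, -0.0]]
ft_force: [-0.2, -0.3, -1.1]
grip_width: 0.0254
```

>>> servo_tool(rows=[0,0,0,-0.001,0,0,0,0,0,0,0,0,0,0])

```text
time_s: 6.97
position: [0.546, -0.1436, 0.1142]
tool_rot: [[0.11, -0.0, 0.994], [-0.994, 0.0, 0.11], [-0.0, -1.0, -0.0]]
ft_force: [0.8, -0.4, -0.1]
grip_width: 0.0254
```

>>> servo_tool(rows=[0,0,0,-0.001,0,0,0,0,0,0,0,0,0,0])

```text
time_s: 7.13
position: [0.5461, -0.1437, 0.1138]
tool_rot: [[0.11, 0.001, 0.994], [-0.994, -0.0, 0.11], [0.0, -1.0, 0.001]]
ft_force: [-1.8, 0.0, 4.1]
grip_width: 0.0257
```

The floor contact shows as +4 N at the predicted height. Releasing slowly.

>>> servo_tool(rows=[0.28,0,0,0,0,0,0,0.32,0,0,0,0,0,0,0.36,0,0,0,0,0,0,0.42,0,0,0,0,0,0,0.5,0,0,0,0,0,0,0.58,0,0,0,0,0,0,0.6,0,0,0,0,0,0,0.6,0,0,0,0,0,0])

```text
time_s: 7.8
position: [0.546, -0.1436, 0.1133]
tool_rot: [[0.11, -0.0, 0.994], [-0.994, -0.0, 0.11], [0.0, -1.0, -0.0]]
ft_force: [-0.2, 0.5, 0.4]
grip_width: 0.0513
```

```bash
python3 - <<'E'
from h import *
import cv2
s=env.observe();print(s['time_s'],s['position'],s['ft_force'],s['grip_width'])
a=env.get_image('wrist');b=env.get_image('scene')[90:210,130:262]
cv2.imwrite('pics/r5.png',np.hstack([cv2.resize(a[150:384,130:380],(427,400)),cv2.resize(b,(370,336+64))])[:,:,::-1])
E
```

```text
7.8 [ 0.54602243 -0.14364264  0.1132967 ] [-0.19404967  0.52521135  0.41981636] 0.05129292985658553
```

View pics/r5.png

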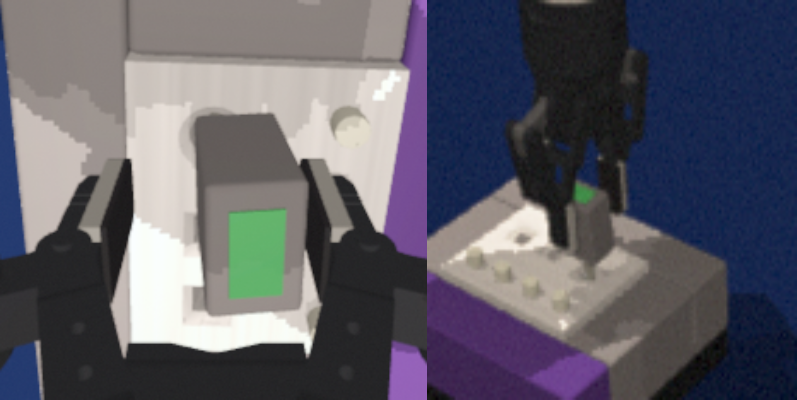

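The probe leans toward +x, possibly on the finger. I'll open fully and slowly so that it settles in the well, then look.

>>> servo_tool(rows=[0.65,0,0,0,0,0,0,0.7,0,0,0,0,0,0,0.8,0,0,0,0,0,0,0.9,0,0,0,0,0,0,1,0,0,0,0,0,0,1,0,0,0,0,0,0,1,0,0,0,0,0,0])

```text
time_s: 8.48
position: [0.546, -0.1436, 0.1133]
tool_rot: [[0.11, 0.0, 0.994], [-0.994, -0.0, 0.11], [0.0, -1.0, -0.0]]
ft_force: [0.3, -0.1, 0.1]
grip_width: 0.0853
```

```bash
python3 - <<'E'
from h import *
import cv2
s=env.observe();print(s['time_s'],s['position'],s['ft_force'],s['grip_width'])
a=env.get_image('wrist');b=env.get_image('scene')[90:210,130:262]
cv2.imwrite('pics/r6.png',np.hstack([cv2.resize(a[150:384,100:410],(530,400)),cv2.resize(b,(270,400))])[:,:,::-1])
E
```

```text
8.4833 [ 0.54600954 -0.14361749  0.11333265] [ 0.34605243 -0.055622    0.12864091] 0.08530690866178012
```

View pics/r6.png

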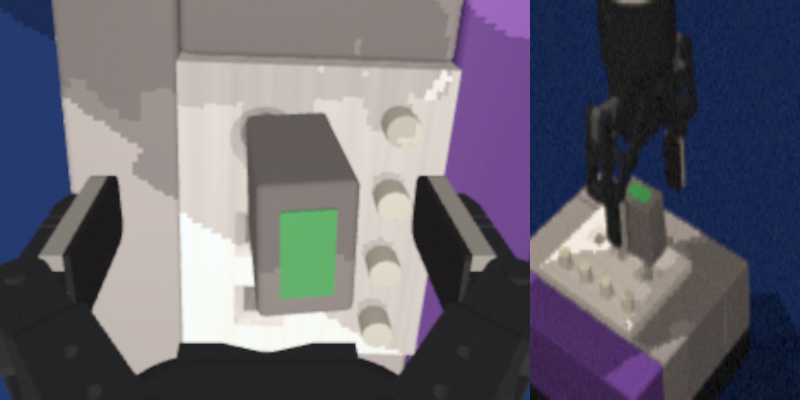

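The probe stands on its own with a slight lean and is clear of both fingers. Retreating straight up.

>>> servo_tool(rows=[1,0,0,0.01,0,0,0,1,0,0,0.02,0,0,0,1,0,0,0.03,0,0,0,1,0,0,0.03,0,0,0,1,0,0,0.03,0,0,0,1,0,0,0.02,0,0,0,1,0,0,0.01,0,0,0,1,0,0,0,0,0,0,1,0,0,0,0,0,0])

```text
time_s: 9.33
position: [0.5459, -0.1435, 0.2637]
tool_rot: [[0.11, 0.001, 0.994], [-0.994, -0.0, 0.11], [0.001, -1.0, 0.001]]
ft_force: [0.0, 0.2, -1.0]
grip_width: 0.0855
```

```bash
python3 - <<'E'
from h import *
import cv2
s=env.observe()
a=env.get_image('wrist');b=env.get_image('scene');cv2.imwrite('pics/scene7.png',b[:,:,::-1])
cv2.imwrite('pics/r7.png',np.hstack([cv2.resize(a[130:330,130:380],(400,320)),cv2.resize(b[110:300,120:390],(400,320))])[:,:,::-1])
print(s['time_s'],s['position'],s['ft_force'])
c=a.astype(int)
def cen(im,b):
    x0,y0,x1,y1=b;c=im[y0:y1,x0:x1].astype(int);m=(c[...,1]>c[...,0]+25)&(c[...,1]>c[...,2]+25)
    p=np.argwhere(m)[:,::-1]+[x0,y0];return p.mean(0),len(p)
w=cen(a,(200,150,320,330));q=cen(b,(150,100,240,190));print(w,q)
X,e=two(ray('wrist',w[0],s),ray('scene',q[0]));print('top',X,e)
base=np.array([.5455,-.1435]);print('lean deg approx',np.degrees(np.arctan2(np.linalg.norm(X[:2]-base),.114)))
E
```

```text
9.3333 [ 0.5459108  -0.143546    0.26371918] [ 0.04340293  0.20301806 -1.00402854]
(array([267.14216867, 188.69156627]), 415) (array([183.06, 147.42]), 50)
top [ 0.5563364  -0.14298379  0.1486671 ] [0.00122834]
lean deg approx 5.43612146616008
```

View pics/r7.png

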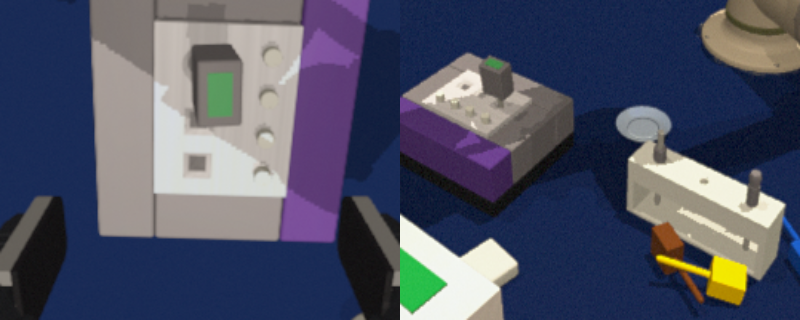

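The display centre sits at z = 0.149, which is right for the tip on the well floor. The lean is about 5–8°, and the screwdriver and electrode stand in their stations. Handing in.

```bash
python3 - <<'E'
from rig import env
print(env.close_job())
E
```

```text
the job is handed in; nothing more can be done
None
```

I moved the grey probe from the middle station of the rack to the round well and lowered it slowly. It touched the floor (about 4 N) at the predicted height. I then opened the fingers slowly, backed straight up and handed the job in; it reported no verdict. The clock read about 9.4 s of the 40 s allowed.

**Last checks:**
- **Depth:** the centre of the probe's top measured z = 0.149 m. That is right for the tip on the floor, 50 mm below the mouth.
- **Lean:** about 5° toward the heater's rear, estimated from the top's offset, so it could be a few degrees more. The geometry of the well limits it to about 12°, and the judging limit is 17°.
- **Clear of the robot:** the gripper was well above the probe and touching nothing.
- **Screwdriver and electrode:** both still stood in the rack in the final picture. I judged this by eye and did not measure how far they may have shifted.

**What did not go cleanly:**
- **Toppled decoys:** the four coloured look-alikes fell over around the time of the grasp. I don't know why; I saw no contact force on the way down. In the last full views all four lay on the bench.
- **Camera disagreement:** the cameras differed by up to 3 mm on the well's position, which was within the clearance.

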